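# Take the ribbon cassette out of the tube-label printer

### The job

The ribbon in the tube-label printer is spent: pull the printer's front cover down until it lies fully open, then pinch the two side catches of the ribbon cassette together between the fingers and lift the cassette up out of its bay. Finish while still holding it: keep both catches pinched, the cassette upright, still, and with its underside clearly (a good 2 cm) above the printer's top, touching nothing but the fingers. Leave the tube racks, the label roll and the scanner where they are.

Things in the scene. Friction and masses are not known exactly. Their poses are not given: they have to be found in the camera images.
- printer: Tube-label printer: low white bench machine, fixed, 290 mm deep (x), 260 wide (y), flat top 150 mm above the bench (its shut cover bulges to 165, plus handle). Origin: centre of its underside, on the bench. x points from its front to its back, y to its left, z up; the front (-x) looks roughly at the robot.
- bay (a point): Centre of the ribbon bay's floor, 80 mm in front of the printer's origin, 55 mm above the bench; axes as the printer's. The bay is a dark recess 120 mm long (x), 160 wide (y), open to front and top once the cover is down. The cassette's cradle in it has side walls 31 to 39 mm either side of the middle, ending 55 mm above this floor: above and beside them is free room for fingers.
- cover (a joint): Turn of the grey front cover about its bottom edge (rad): 0 shut, 1.57 fully open, lying out to the front (-x). 0.4 kg; stays shut by its weight, tips open by its weight once pulled past about 0.5 and sinks slowly, damped, in 2 to 3 s. Pulling takes 2 to 3 N. Fully open, its hood (then upright, 132 mm in front of the hinge) reaches 160 mm above the bench.
- cover_bar (a point): Middle of the cover's bow handle: round aluminium bar 10 mm thick, 90 mm long along the printer's y, on top of the hood (the cover's flat top, 156 mm wide, 33 to 128 mm behind the hinge, its upper face at 165 mm when shut). Shut, the bar is 197 mm above the bench, 27 mm clear over the hood, 50 mm behind and 167 mm above the hinge. Swings with the cover.
- cover_hinge (a point): Middle of the cover's hinge line, along the printer's y at the lower edge of its front: 145 mm in front of the printer's origin, 30 mm above the bench. Its axes turn with the cover.
- cassette: Ribbon cassette: black case 86 mm long (x), 27 wide (y), 88 high, on a foot 90 x 58 x 10 mm; 0.12 to 0.24 kg; a white sprung catch on each long side. Origin: centre of its underside, 55 mm above the bench when home; axes then as the printer's. 2 mm play in the cradle. Hooks on the catches lie under lips of the cradle and lock it until both are pinched in; then it comes straight up.
- catch_left (a joint): Turn of the catch on the cassette's left (+y) side about its root at the foot (rad): 0 sprung out (locked), 0.18 pressed in to its stop; pressed right in, its hook is clear of the lip. The tab takes 1.5 N to start and 6 N to go fully in, and springs back when let go.
- catch_right (a joint): The same for the catch on the cassette's right (-y) side.
- catch_left_tab (a point): Middle of the outer face of the left catch's finger tab: white, 26 mm long (x), 30 high, 5 thick, reaching 65 to 96 mm above the cassette's underside. The face is 32 mm from the cassette's middle (19 when pressed) and leans outwards by 0.18 rad (upright when pressed). Over both tabs: 63 mm at mid-height, 69 at their top edges, 38 when pinched.
- catch_right_tab (a point): The same on the right (-y) side.
- rack_a: Bystander: green rack 82 x 124 x 32 mm with tubes in it, 58 mm high in all. Origin: centre of its underside.
- rack_b: Bystander: red rack of the same kind and size. Origin: centre of its underside.
- label_roll: Bystander: roll of blank labels lying flat, 64 mm across, 26 mm high. Origin: centre of its underside.
- scanner: Bystander: black hand scanner lying on the bench, 145 mm long (x), 40 wide, 34 high. Origin: near its middle, on the bench.

How it is judged:
By the outcome, as a careful person would: the job done as asked, in the order asked, and still so for the second after the job is handed in, while the arm keeps its last pose, push and grip.
It also fails if it takes over 48 s, if anything falls off the work surface, if the arm or the gripper's body presses on something with over 40 N, if the wrist force passes 120 N, or if a joint passes its speed limit or range.

### The arm

A 6-joint arm with a two-finger parallel gripper is mounted at the origin on the work surface. World frame = base frame: x ahead of the robot, y to its left, z up, the work surface at z = 0. Lengths are in m, angles in rad, forces in N, time in s.
With the tool pointing down it reaches from about 0.275 to 0.725 m from the base axis. Payload 15.9 kg.
Tool frame: the origin (TCP) lies on the centre line of the jaws, within the pads' length; the fingertips stand 19 mm ahead of it and the grasp point (between the pads) is the TCP; x points along the fingers, z is the direction in which the jaws open and shut, and the axes are right-handed (so a half turn about x gives the same grasp; the last joint's range is limited). The gripper opens to 85 mm and grips with 20 to 120 N. Pads are 22 mm wide; open, the fingers measure 114 mm over their backs; the gripper's body (76 mm by 85 mm) begins 54 mm behind the grasp point. The pads swing forward as they close: fully open they stand 13 mm farther back than shut.
Start: joints at [1.21, 0.213, -0.034, 1.323, 0, 1.571], TCP at [0.177, 0.468, 0.25] pointing down, gripper open.
Joint ranges: [-2.98, 2.98], [-0.74, 1.72], [-1.14, 1.35], [-2.1, 2.04], [-1.57, 1.44], [-3.14, 3.14]. Speed limits (rad/s): [1.89, 1.89, 2.39, 2.57, 3.14, 3.14].

### API

Orientations are given as a rotation vector (axis times angle).
In Python, from bench import ctrl, hand, inverse_kinematics, vision gives the robot as it stands. Calls block until the motion is done:
- ctrl.goto(position, orientation): joint-space move of the TCP to a pose.
- ctrl.move_linear(position, velocity=0.15, orientation=None, contact_N=None): straight line of the TCP; orientation=None keeps the orientation; velocity is the mean speed in m/s. With contact_N (N) it stops when the force on the tool has changed by that much, and returns True; else False.
- ctrl.set_joints(angles): joint-space move.
- hand.grip(opening, grasp_force=None): opening from 0.0 (shut) to 1.0 (fully open); grasp_force is the grip in N (None keeps the last); returns when the fingers have stopped.
- ctrl.dwell(seconds).
- inverse_kinematics(position, orientation): joint angles nearest the present ones, or None.
- ctrl.get_obs(): the state.
- vision.camera(name): name is "side" or "top" or "wrist"; returns a dict with "image" (400x640x3 uint8, red, green, blue), "fx", "fy", "cx", "cy" (pixels), "k1" (the pictures are not rectified: a ray, as slopes to the right and down, at radius r is drawn at 1 + k1 r^2 times it, then the intrinsics apply), "extrinsics" (4x4, takes a point from world to camera coordinates). Camera axes: x right, y down, z forward; pixel columns grow to the right and rows downward; lengths in m; the calibration is good to about 2 mm. A picture is of the moment at which its call begins. There is no depth.
A pose or a line that the arm cannot do raises ctrl.Unreachable and nothing moves.
- ctrl.job_done(): hands the job in, once; it reports no verdict.
The state is a dict: "time": time; "q": joint angles; "joint_velocities": joint speeds; "joint_torque": joint torques, N m; "eef_pos": TCP position; "tool_rot": TCP orientation; "force": force on the tool from outside, world axes, zero at the start; "torque": the same for the moment, N m; "finger_gap": opening from 0.0 (shut) to 1.0 (fully open).
Only numpy, scipy, OpenCV 4.12 (cv2) and the standard library are available. Lean on these libraries where they do the work, as an engineer would, in place of code of your own. Each camera call takes 0.05 s, during which the arm holds its last target.

## Working session

There is one attempt and no reset: what is moved stays moved. The work goes in short steps, each a Python script; the robot and the scene stay as the last script left them, time stands still between calls to the robot, and variables do not carry over. Pictures are saved under pics/ and viewed, and the job is handed in when it is done.

```bash
ls; mkdir -p pics
python3 - <<'E'
from bench import ctrl, hand, inverse_kinematics, vision
import cv2,numpy as np
for n in ("side","top","wrist"):
    c=vision.camera(n); cv2.imwrite(f"pics/a_{n}.png",c["image"][:,:,::-1])
    print(n,c["fx"],c["fy"],c["cx"],c["cy"],c["k1"]);print(np.round(c["extrinsics"],3))
o=ctrl.get_obs();print(o)
E
```

```text
pics
side 487.2025104367552 487.2025104367552 311.0102802628688 206.93100035641388 -0.0374049154688513
[[ 0.921 -0.39  -0.014 -0.528]
 [-0.261 -0.586 -0.767  0.29 ]
 [ 0.291  0.71  -0.641  1.043]
 [ 0.     0.     0.     1.   ]]
top 364.7237756213048 364.7237756213048 314.6769409776538 197.61873365596298 -0.06457808462300998
[[ 0.014 -1.    -0.019  0.023]
 [-0.985 -0.011 -0.172  0.586]
 [ 0.172  0.021 -0.985  0.908]
 [ 0.     0.     0.     1.   ]]
wrist 318.45930658997463 318.45930658997463 322.57720685479427 196.57786369394276 -0.023989000775609642
[[ 0.353  0.936 -0.001 -0.5  ]
 [ 0.896 -0.337  0.289 -0.038]
 [ 0.27  -0.102 -0.957  0.38 ]
 [ 0.     0.     0.     1.   ]]
{'time': 0.15, 'q': array([ 1.20999692e+00,  2.13246196e-01, -3.48789540e-02,  1.32348258e+00,
       -1.83444773e-05,  1.57081166e+00]), 'joint_velocities': array([-0.00077177, -0.0002426 ,  0.00155724,  0.00077443, -0.00059831,
       -0.00075457]), 'joint_torque': array([ 4.17335286e-05, -6.86405897e+01,  4.87250733e+01,  1.31623985e-02,
       -2.75881121e-06,  1.56578017e-05]), 'eef_pos': array([0.17643541, 0.46759132, 0.24994258]), 'tool_rot': array([-0.9399173 ,  1.35923971,  0.93913002]), 'force': array([ 0.33318302, -0.78392532,  0.30414667]), 'torque': array([ 0.02308632, -0.02492292, -0.00241146]), 'finger_gap': 0.9971838944289735}
```

View pics/a_side.png

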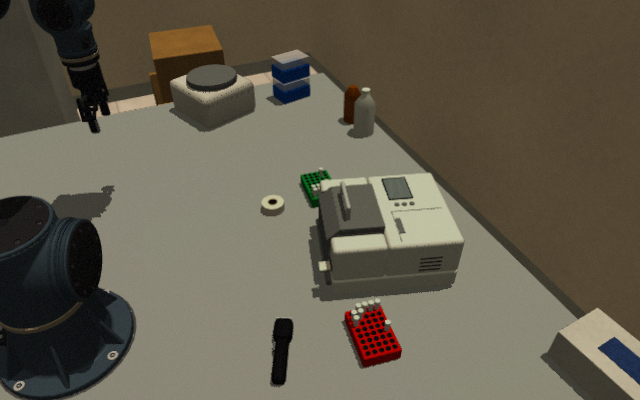

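View pics/a_top.png

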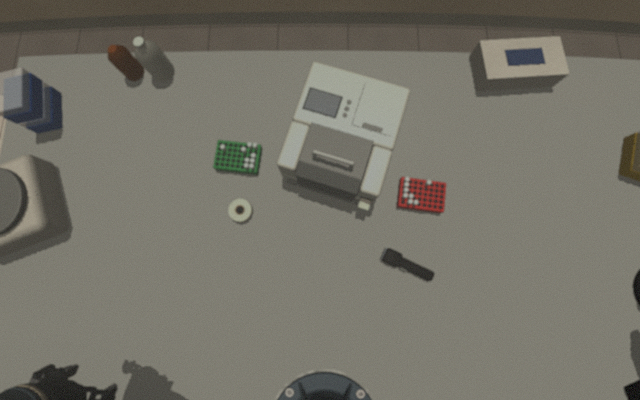

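View pics/a_wrist.png

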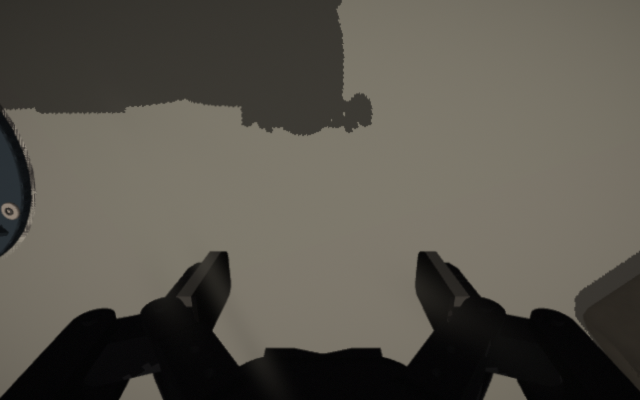

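The side view shows the printer with its grey cover (bar near 346,200). The top view shows it rotated slightly, with back corners near (312,65) and (409,92) and the bar near (314..353, 155..165). Next I'll zoom in and measure.

```bash
cat > h.py <<'E'
import numpy as np,cv2
from scipy.spatial.transform import Rotation as R
def K(c): return np.array([[c["fx"],0,c["cx"]],[0,c["fy"],c["cy"]],[0,0,1]])
def ray(c,px):
    # slopes distorted: d = s*(1+k1 r^2), r of undistorted
    p=cv2.undistortPoints(np.array(px,float).reshape(-1,1,2),K(c),np.array([c["k1"],0,0,0,0.]))[:,0]
    E=np.array(c["extrinsics"]);Rm=E[:3,:3];o=-Rm.T@E[:3,3]
    d=np.c_[p,np.ones(len(p))]@Rm
    return o,d
def onplane(c,px,z):
    o,d=ray(c,px); return o+d*((z-o[2])/d[:,2])[:,None]
def proj(c,P):
    E=np.array(c["extrinsics"]);rv=cv2.Rodrigues(E[:3,:3])[0]
    return cv2.projectPoints(np.array(P,float).reshape(-1,1,3),rv,E[:3,3],K(c),np.array([c["k1"],0,0,0,0.]))[0][:,0]
def tri(c1,p1,c2,p2):
    o1,d1=ray(c1,p1);o2,d2=ray(c2,p2);out=[]
    for a,b in zip(d1,d2):
        A=np.c_[a,-b];s=np.linalg.lstsq(A,o2-o1,rcond=None)[0]
        out.append(((o1+a*s[0])+(o2+b*s[1]))/2)
    return np.array(out)
def crop(c,x0,y0,w,h,k,name):
    im=c["image"][y0:y0+h,x0:x0+w,::-1]
    im=cv2.resize(im,None,fx=k,fy=k,interpolation=cv2.INTER_CUBIC)
    cv2.imwrite(name,im)
E
python3 - <<'E'
from bench import vision
from h import *
import pickle
T=vision.camera("top");S=vision.camera("side");pickle.dump((T,S),open("ts.pkl","wb"))
crop(T,265,55,160,160,3.75,"pics/b_top.png");crop(S,300,165,180,140,4,"pics/b_side.png")
E
```

```text
(no output)
```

View pics/b_top.png

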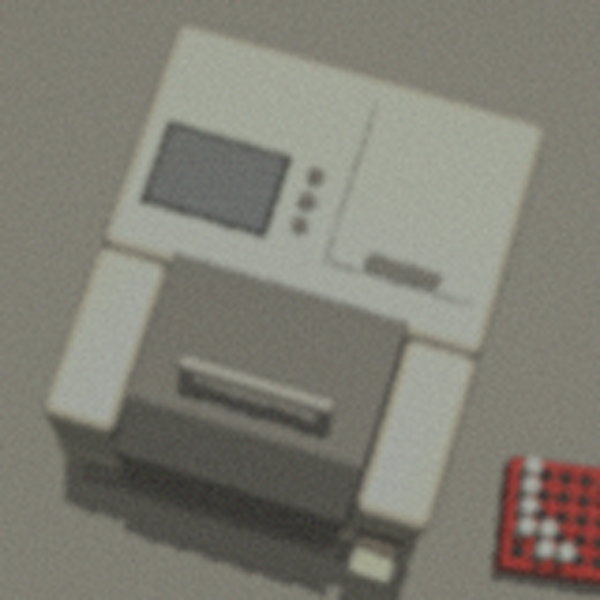

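View pics/b_side.png

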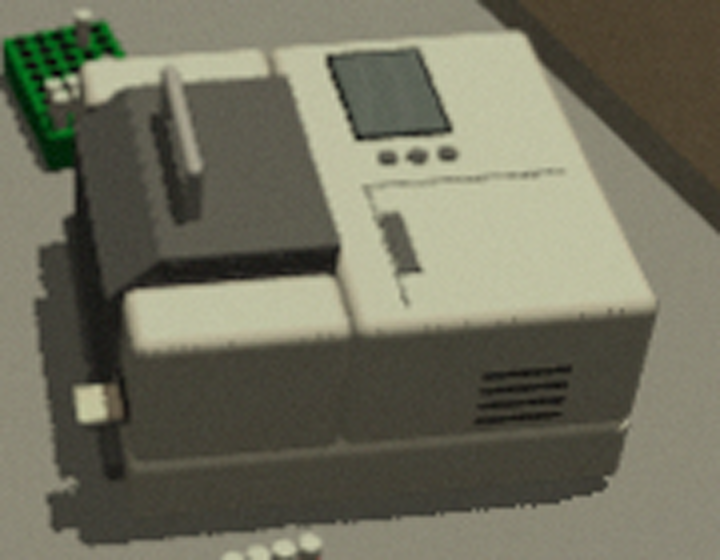

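The printer's top corners are in the zoomed top view at (183,27), (541,128), (48,412) and (418,528). The bar runs from (180,360) to (330,403). A white tab sticks out at the front right.

Run:
```python
from h import *
import pickle
T,S=pickle.load(open("ts.pkl","rb"))
k=3.75
px=np.array([(183,27),(541,128),(421,528),(48,410)])/k+[265,55]-0.5*(1-1/k)
P=onplane(T,px,.15);print(P.round(4))
c=P.mean(0);yaw=[np.arctan2(*(a-b)[1::-1]) for a,b in((P[0],P[3]),(P[1],P[2]))]
yw=[np.arctan2(-(a-b)[0],(a-b)[1]) for a,b in((P[0],P[1]),(P[3],P[2]))]
print(c,yaw,yw,[np.linalg.norm(P[i]-P[i-1]) for i in range(4)])
b=onplane(T,np.array([(180,361),(330,403)])/k+[265,55]-.37,.2);print("bar",b,b.mean(0),np.linalg.norm(b[0]-b[1]),np.arctan2(-(b[0]-b[1])[0],(b[0]-b[1])[1]))
yaw=np.mean(yaw+yw)
# side: bar ends
bs=np.array([(172,70),(196,172)])/4+[300,165]-.37
bt=tri(T,np.array([(180,361),(330,403)])/k+[265,55]-.37,S,bs);print("tri",bt)
# side corners at top
sp=np.array([(522,32),(656,306),(130,345),(85,62)])/4+[300,165]-.37
print("side",onplane(S,sp,.15).round(4),onplane(S,sp,.15).mean(0))
Rz=np.array([[np.cos(yaw),-np.sin(yaw)],[np.sin(yaw),np.cos(yaw)]])
print("yaw",yaw,"bar pred",c[:2]+Rz@[-.095,0])
```

```text
[[ 0.9187  0.036   0.15  ]
 [ 0.8468 -0.2034  0.15  ]
 [ 0.5753 -0.1185  0.15  ]
 [ 0.6495  0.1183  0.15  ]]
[ 0.74758091 -0.04188482  0.15      ] [np.float64(-0.296856623186635), np.float64(-0.3032351073843943)] [np.float64(-0.29159980955902715), np.float64(-0.3033897653614896)] [np.float64(0.2815196228647022), np.float64(0.24995295742492674), np.float64(0.2844604844343856), np.float64(0.24814038495865073)]
bar [[ 0.66725373  0.03290393  0.2       ]
 [ 0.64187301 -0.05752267  0.2       ]] [ 0.65456337 -0.01230937  0.2       ] 0.09392098309331963 -0.2736369336925442
tri [[ 0.66882962  0.03256323  0.19986085]
 [ 0.64138193 -0.05737787  0.20145767]]
side [[ 0.9221  0.0371  0.15  ]
 [ 0.8469 -0.2048  0.15  ]
 [ 0.575  -0.1167  0.15  ]
 [ 0.6544  0.1215  0.15  ]] [ 0.74961669 -0.04072277  0.15      ]
yaw -0.29877032637288653 bar pred [ 0.65678949 -0.01392202]
```

Both views agree: printer at about (0.7485, -0.0415), yaw -0.297. Next I go above and behind the bar with the jaws shut and the tool z along the printer's y. Then I touch down gently on the hood to learn the tip height.

```bash
cat >> h.py <<'E'
YAW=-0.297; C=np.array([.7485,-.0415])
X=np.array([np.cos(YAW),np.sin(YAW),0]);Y=np.array([-np.sin(YAW),np.cos(YAW),0])
def W(x,y,z): return np.array([C[0],C[1],0])+x*X+y*Y+[0,0,z]
def ori(s=1):
    x=np.array([0,0,-1.]);z=s*Y;return R.from_matrix(np.c_[x,np.cross(z,x),z]).as_rotvec()
E
python3 - <<'E'
from bench import *
from bench import ctrl, hand, inverse_kinematics, vision
from h import *
for s in(1,-1):
    for p in (W(-.067,0,.29),W(-.067,0,.19),W(-.19,0,.19),W(-.08,0,.13),W(-.08,0,.29)):
        q=inverse_kinematics(p,ori(s));print(s,None if q is None else np.round(q,2))
s=1 if inverse_kinematics(W(-.067,0,.29),ori(1)) is not None else -1
qs=[inverse_kinematics(W(-.067,0,.29),ori(t)) for t in(1,-1)]
s=min((1,-1),key=lambda t:abs(qs[0 if t==1 else 1][5]) if qs[0 if t==1 else 1] is not None else 9)
print("s",s)
hand.grip(0.0,20)
ctrl.goto(W(-.067,0,.29),ori(s))
o=ctrl.get_obs();print(o["time"],o["eef_pos"],o["force"],o["finger_gap"])
for n in("side","wrist"):
    c=vision.camera(n);cv2.imwrite(f"pics/c_{n}.png",c["image"][:,:,::-1])
E
```

```text
1 [-0.03  0.66  0.75  1.66  0.    0.27]
1 [-0.03  0.63  0.44  1.38  0.    0.27]
1 [0.02 0.37 0.02 1.23 0.   0.32]
1 [-0.03  0.62  0.26  1.22  0.    0.27]
1 [-0.03  0.62  0.68  1.63  0.    0.27]
-1 [-0.03  0.66  0.75  1.66 -0.   -2.88]
-1 [-0.03  0.63  0.44  1.38 -0.   -2.88]
-1 [ 0.02  0.37  0.02  1.23 -0.   -2.82]
-1 [-0.03  0.62  0.26  1.22 -0.   -2.87]
-1 [-0.03  0.62  0.68  1.63 -0.   -2.87]
s 1
3.525 [ 0.6843464  -0.02086598  0.29016747] [ 0.16324833 -0.61684877 -0.51971235] 0.0001917440140802024
```

View pics/c_wrist.png

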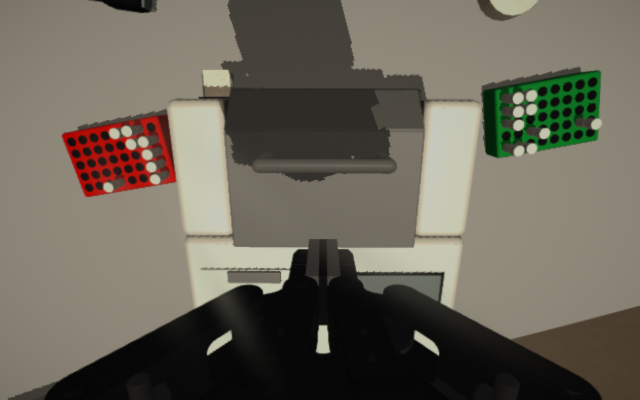

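View pics/c_side.png

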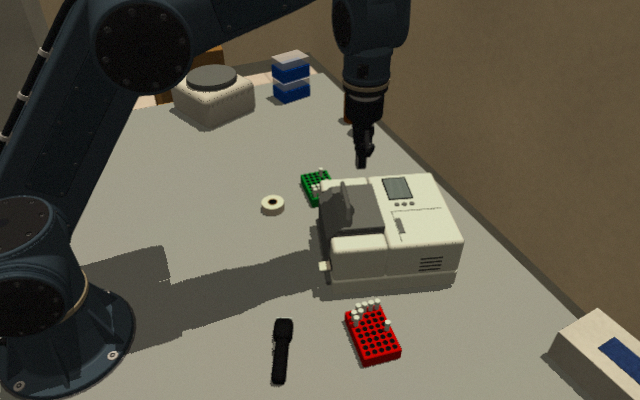

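The wrist picture shows the bar level at (253..397, 166) and the fingers centred at column 322, so yaw and centring are good. Next step is the probe and the pull.

Run:
```python
from bench import ctrl, hand, inverse_kinematics, vision
from h import *
ctrl.move_linear(W(-.067,0,.215),0.12)
f0=ctrl.get_obs()["force"]
h=ctrl.move_linear(W(-.067,0,.165),0.03,contact_N=3)
o=ctrl.get_obs();print(h,o["time"],o["eef_pos"],o["force"]-f0)
zt=o["eef_pos"][2]
ctrl.move_linear(W(-.067,0,zt+.018),0.05)
c=vision.camera("side");crop(c,280,90,200,150,4,"pics/d_side.png")
print(ctrl.get_obs()["eef_pos"],ctrl.get_obs()["force"]-f0)
```

```text
True 5.4333 [ 0.68436044 -0.02185971  0.18402153] [ 0.56225117 -0.92267987  9.09116692]
[ 0.68445361 -0.02187355  0.20181652] [ 0.71095428 -0.93139641 -1.63339698]
```

View pics/d_side.png

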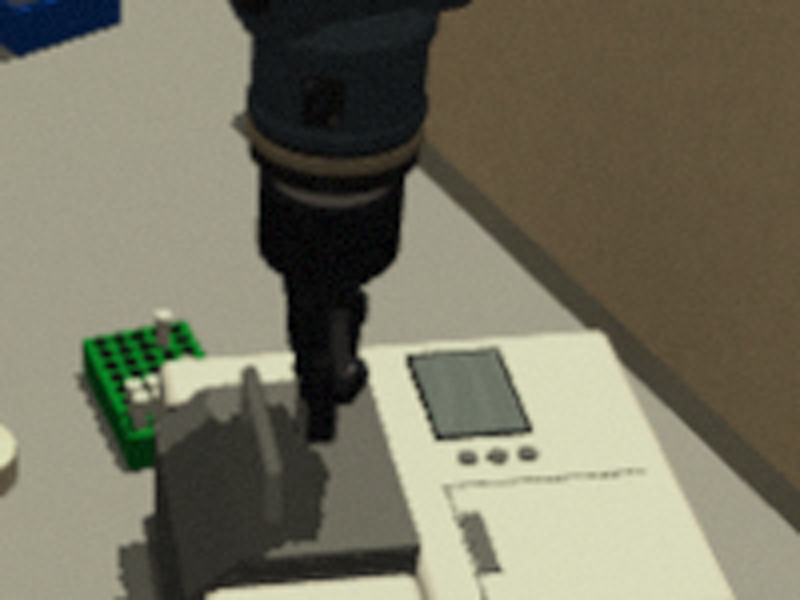

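The shut tips are 19 mm ahead of the TCP, matching the spec, and they now sit 14 mm below the bar's axis, behind it. Now I pull along the bar's arc.

Run:
```python
from bench import ctrl, hand, inverse_kinematics, vision
from h import *
f0=ctrl.get_obs()["force"]
for th in (0,.2,.4,.55,.66):
    x=-.145+.05*np.cos(th)-.167*np.sin(th)+.016
    z=.03+.167*np.cos(th)+.05*np.sin(th)+.006
    ctrl.move_linear(W(x,0,z),0.1)
    o=ctrl.get_obs();print(th,o["time"],(o["force"]-f0).round(1))
p=o["eef_pos"]
ctrl.move_linear([p[0],p[1],.27],0.2)
a=ctrl.get_obs()["time"]
ctrl.goto(W(-.09,0,.31),ori(1))
c=vision.camera("side");crop(c,240,90,240,180,3.3,"pics/e_side0.png")
ctrl.dwell(1.5)
hand.grip(1.0)
for n in("side","top","wrist"):
    c=vision.camera(n);cv2.imwrite(f"pics/e_{n}.png",c["image"][:,:,::-1])
print(ctrl.get_obs()["time"],a,ctrl.get_obs()["eef_pos"])
```

```text
0 6.275 [-1.1  0.8  1.4]
0.2 6.775 [0.2 0.8 1.4]
0.4 7.275 [-1.1  0.2  0.9]
0.55 7.6833 [-0.9  0.8  0.7]
0.66 8.025 [-0.2  0.3  1.5]
11.6917 8.5333 [ 0.66244651 -0.01517735  0.3100122 ]
```

View pics/e_side.png

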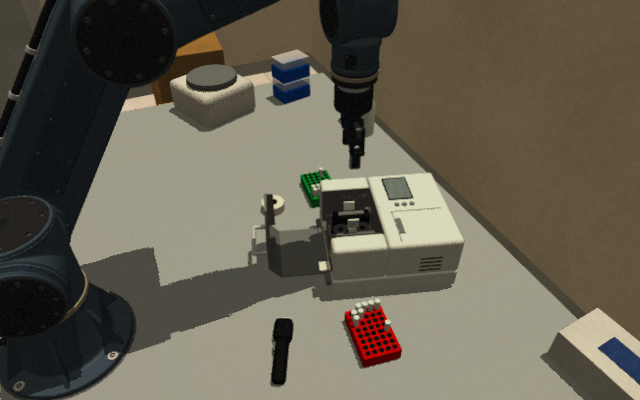

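View pics/e_wrist.png

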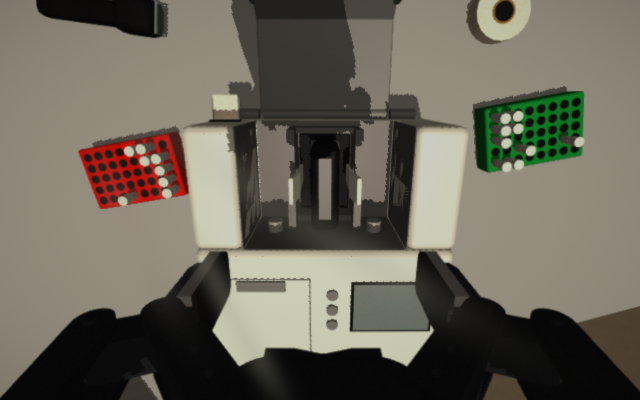

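View pics/e_top.png

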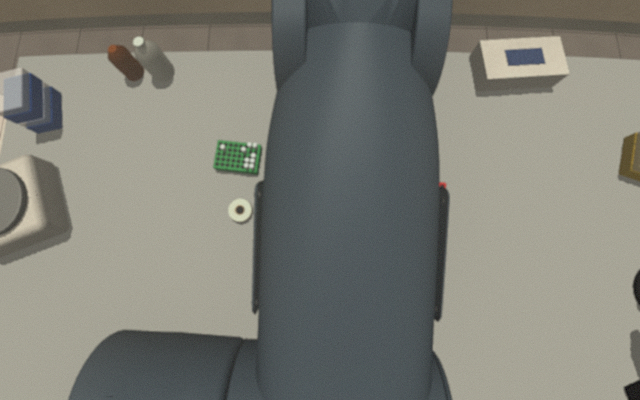

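The cover lies open, with its hood upright at (268,225) in the side view. The white tabs are visible in the wrist view near (292,200) and (358,200). I'll zoom in to locate them.

Run:
```python
from bench import vision
from h import *
import pickle
c=vision.camera("wrist");s=vision.camera("side");pickle.dump((c,s),open("ws.pkl","wb"))
crop(c,240,110,160,150,4,"pics/f_w.png");crop(s,310,165,100,90,6,"pics/f_s.png")
for n,yy in(("right",-1),("left",1)):
  P=[W(-.08+dx,yy*.0345,.151) for dx in(-.013,.013)]+[W(-.08+dx,yy*.0295,.151) for dx in(-.013,.013)]
  print(n,((proj(c,P)-[240,110])*4).round(0).tolist(),((proj(s,P)-[310,165])*6).round(0).tolist())
```

```text
right [[178.0, 283.0], [182.0, 391.0], [200.0, 283.0], [203.0, 391.0]] [[235.0, 337.0], [303.0, 331.0], [232.0, 328.0], [300.0, 323.0]]
left [[479.0, 283.0], [476.0, 391.0], [458.0, 283.0], [454.0, 391.0]] [[206.0, 222.0], [271.0, 217.0], [208.0, 230.0], [273.0, 225.0]]
```

View pics/f_w.png

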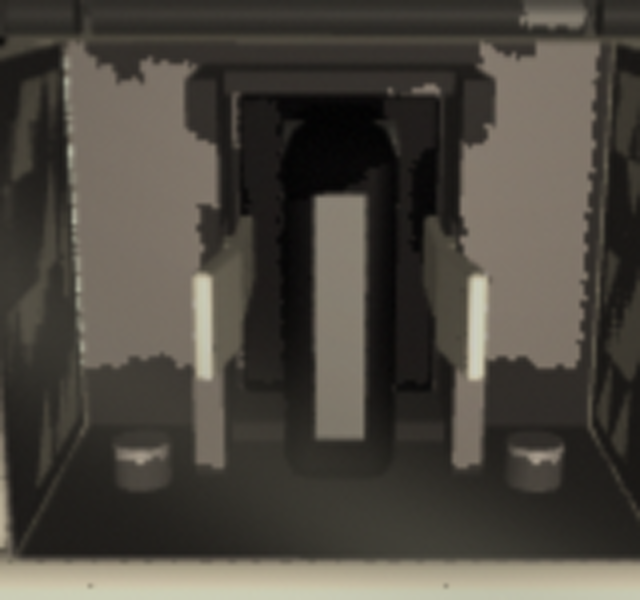

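View pics/f_s.png

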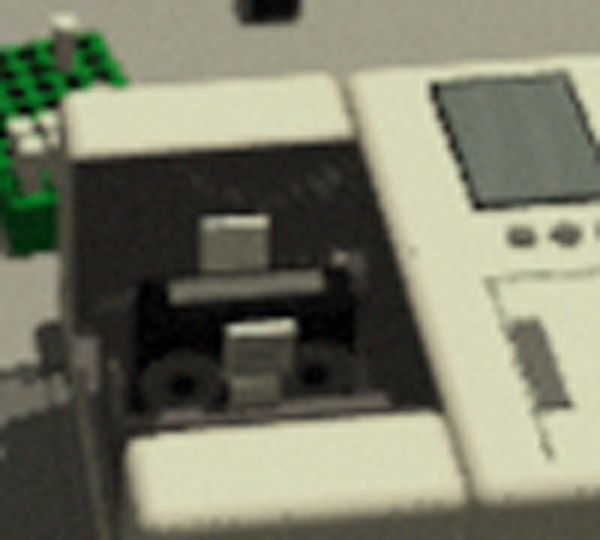

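Run:
```python
from h import *
import pickle
c,s=pickle.load(open("ws.pkl","rb"))
w=np.array([(194,272),(194,380),(487,275),(487,380)])/4+[240,110]-.37
ss=np.array([(228,330),(298,324),(200,217),(269,213)])/6+[310,165]-.42
def loc(P): d=P-W(0,0,0); return np.c_[d@X,d@Y,d[:,2]]*1e3
for n,P in (("wrist",onplane(c,w,.151)),("side",onplane(s,ss,.151)),("tri",tri(c,w,s,ss))):
    L=loc(P);print(n,L.round(1).tolist(),L.mean(0).round(1))
```

```text
wrist [[-96.0, -31.1, 151.0], [-70.0, -31.9, 151.0], [-95.3, 35.8, 151.0], [-70.1, 36.7, 151.0]] [-82.9   2.4 151. ]
side [[-95.6, -28.8, 151.0], [-68.7, -28.6, 151.0], [-95.7, 39.4, 151.0], [-68.1, 38.6, 151.0]] [-82.    5.2 151. ]
tri [[-96.2, -30.9, 152.9], [-70.1, -31.6, 153.5], [-96.3, 35.4, 154.3], [-69.4, 36.7, 152.2]] [-83.    2.4 153.2]
```

Tab centre is at local (-82.5, +2.7) mm. I'll descend to just above the tabs and check the centring against the fingertips.

Run:
```python
from bench import ctrl, hand, inverse_kinematics, vision
from h import *
ctrl.move_linear(W(-.0825,.0027,.165),0.12,orientation=ori(1))
c=vision.camera("wrist");crop(c,160,130,320,240,2.5,"pics/g_w.png")
s=vision.camera("side");crop(s,290,100,140,140,4,"pics/g_s.png")
print(ctrl.get_obs()["eef_pos"],W(-.0825,.0027,.165),ctrl.get_obs()["finger_gap"])
```

```text
[ 0.67073579 -0.01477686  0.16571713] [ 0.67040212 -0.01477435  0.165     ] 1.0014844299922205
```

View pics/g_w.png

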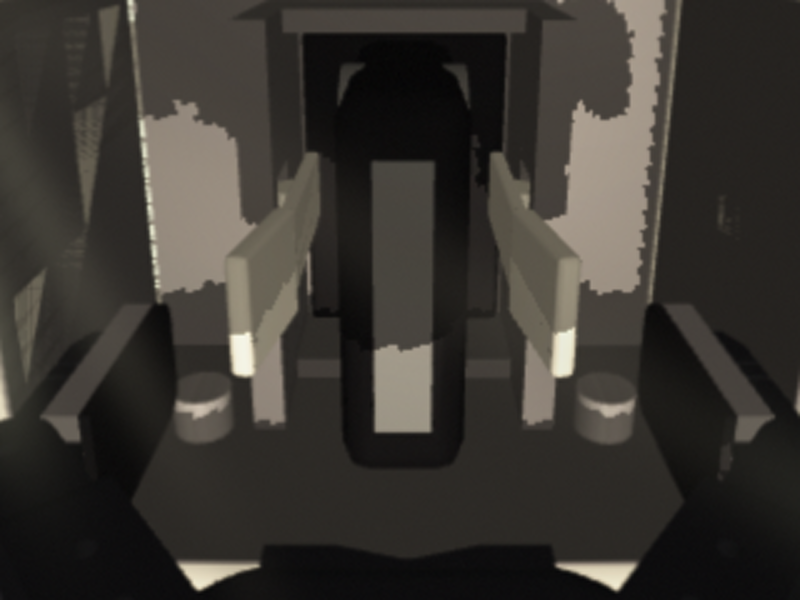

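View pics/g_s.png

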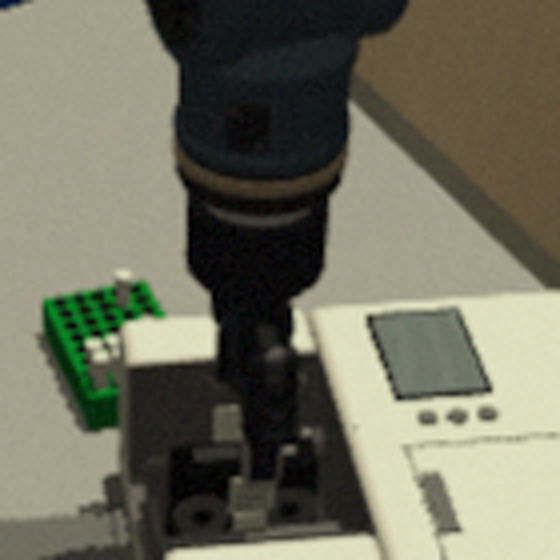

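Run:
```python
from bench import vision
from h import *
c=vision.camera("wrist")
f=lambda P:((proj(c,P)-[160,130])*2.5).round(0).tolist()
print("tab",f([W(-.0825+d,.0018+y,.151) for y in(-.0345,.0345) for d in(-.013,.013)]))
print("tip",f([W(-.0822+d,.0027+y,.1597) for y in(-.0425,.0425) for d in(-.011,.011)]))
```

```text
tab [[218.0, 258.0], [227.0, 379.0], [582.0, 258.0], [573.0, 379.0]]
tip [[168.0, 289.0], [179.0, 396.0], [641.0, 289.0], [630.0, 396.0]]
```

The tips are centred to about 1 mm. I'll shift slightly, descend with a contact guard, and pinch.

Run:
```python
from bench import ctrl, hand, inverse_kinematics, vision
from h import *
f0=ctrl.get_obs()["force"]
h=ctrl.move_linear(W(-.084,.0018,.136),0.05,contact_N=6)
o=ctrl.get_obs();print(h,o["eef_pos"],o["force"]-f0)
if not h:
    hand.grip(0.0,30)
    o=ctrl.get_obs();print(o["finger_gap"],o["finger_gap"]*85,o["force"]-f0,o["torque"],o["time"])
c=vision.camera("wrist");crop(c,160,130,320,240,2.5,"pics/h_w.png")
s=vision.camera("side");crop(s,290,100,140,140,4,"pics/h_s.png")
```

```text
False [ 0.66879983 -0.01520336  0.13616748] [-0.130269    0.93012207 -0.06961756]
0.4103953306333028 34.88360310383074 [-0.06495759  0.26253118  8.08877866] [-0.07182621  0.13625166 -0.04083319] 14.5417
```

View pics/h_w.png

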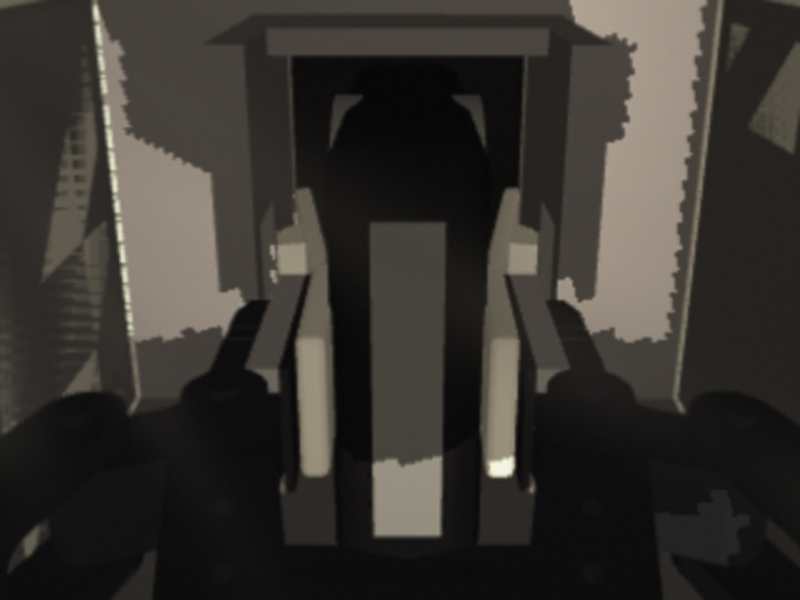

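View pics/h_s.png

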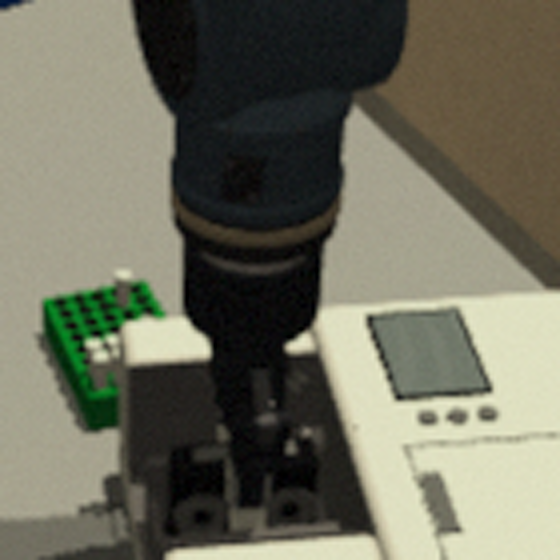

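Both tabs stand upright and pinched, with the gap at about the 38 mm stop value. I'll lift straight up with a force guard.

Run:
```python
from bench import ctrl, hand, inverse_kinematics, vision
from h import *
p=ctrl.get_obs()["eef_pos"]
h=ctrl.move_linear([p[0],p[1],.156],0.04,contact_N=25)
o=ctrl.get_obs();print(h,o["eef_pos"],o["force"],o["finger_gap"])
c=vision.camera("wrist");crop(c,160,130,320,240,2.5,"pics/i_w.png")
if not h:
    h=ctrl.move_linear([p[0],p[1],.276],0.08,contact_N=25)
    ctrl.dwell(.5)
o=ctrl.get_obs();print(h,o["time"],o["eef_pos"],o["force"],o["finger_gap"])
c=vision.camera("wrist");cv2.imwrite("pics/j_w.png",c["image"][:,:,::-1])
s=vision.camera("side");crop(s,240,60,220,170,3.6,"pics/j_s.png");cv2.imwrite("pics/j_sf.png",s["image"][:,:,::-1])
```

```text
False [ 0.66912514 -0.01528691  0.1558764 ] [-0.4326907   0.15361491 -2.27467495] 0.414482795305142
False 17.4917 [ 0.6691669  -0.0152423   0.27599028] [-0.19888382 -0.27102659 -1.84272033] 0.41209370557253344
```

View pics/j_w.png

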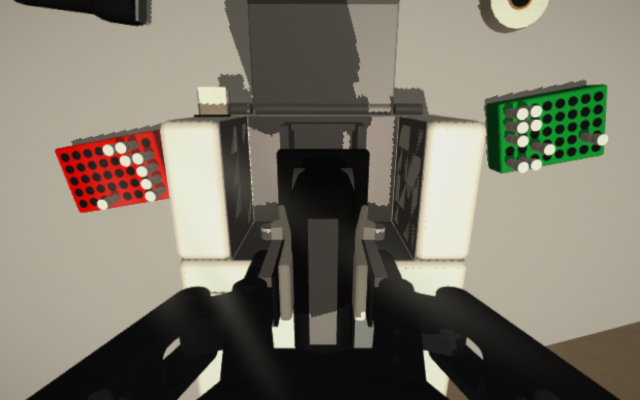

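View pics/j_s.png

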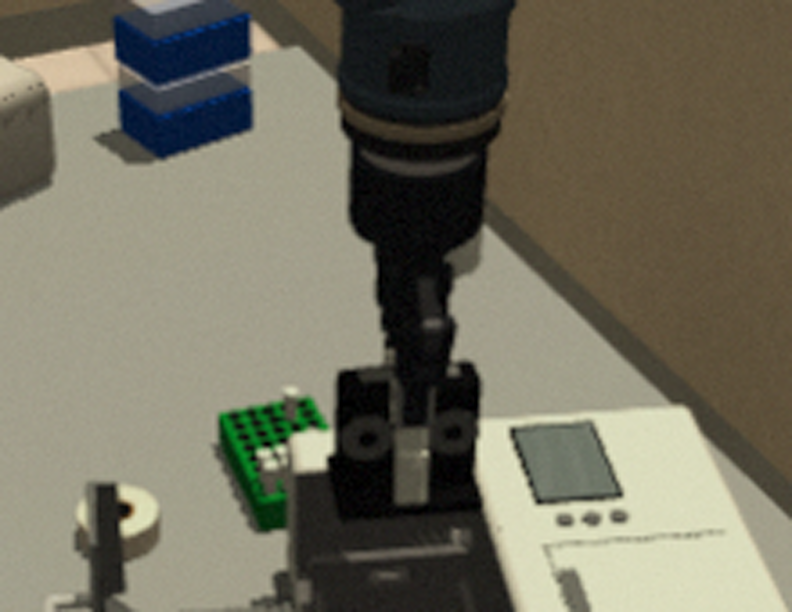

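The cassette is out and hangs upright in both views, with the foot's lower edge in the side crop from (340,518) to (487,508). I'll check its height by projection.

Run:
```python
from bench import ctrl, vision
from h import *
s=vision.camera("side");c=vision.camera("wrist")
for z in(.175,.185,.195,.205):
    print(z,((proj(s,[W(-.0825+d,-.027,z) for d in(-.045,.045)])-[240,60])*3.6).round(0).tolist())
o=ctrl.get_obs();print(o["time"],abs(o["joint_velocities"]).max(),o["finger_gap"],o["force"])
```

```text
0.175 [[337.0, 548.0], [480.0, 536.0]]
0.185 [[338.0, 535.0], [481.0, 524.0]]
0.195 [[338.0, 523.0], [482.0, 512.0]]
0.205 [[338.0, 510.0], [483.0, 499.0]]
17.6917 0.0012793742040061178 0.4139699566358267 [ 0.93146425 -0.43020589 -1.92426364]
```

Underside is at about 0.198 m, roughly 48 mm above the printer's top. It is level and still, so I'm handing in.

Run:
```python
from bench import ctrl
ctrl.job_done();print(ctrl.get_obs()["finger_gap"])
```

```text
the job is handed in; nothing more can be done
the job is handed in; nothing more can be done
```

I opened the printer's cover, pinched both cassette catches, lifted the cassette out, and handed the job in still holding it. The last clock reading before hand-in was 17.7 s of the 48 s allowed.

- **Cover:** I hooked the bar from behind with the shut fingers and pulled it along its arc to about 0.66 rad. It then sank open by itself, and the side and wrist pictures show it lying fully open.
- **Pinch and lift:** I closed on both tabs with a 30 N grip and lifted the cassette 140 mm straight up. Nothing caught: the tool force was back to about −2 N, roughly the cassette's weight.
- **Final check:** The cassette's underside is at about 0.198 m, roughly 48 mm above the printer's top. It is level and still, and both tabs are pressed upright against the case.
- **Bystanders:** The racks, label roll and scanner look unmoved in the pictures. I didn't measure their positions.

**Disagreements:**
- The wrist and side views differed by about 3 mm on where the tabs sat sideways. I went by the wrist view and corrected it by about 1 mm once I could see the fingertips beside the tabs.
- The fingertips showed about 3 mm off their predicted place in the wrist view along the printer's depth. I shifted 1.5 mm for it.
- The gripper's opening reads about 35 mm on a linear scale instead of the 38 mm expected when pinched. I put this down to the scale not being linear.

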